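# Pack and latch the instrument cassette

### The job

Finish packing the steel instrument cassette for the steriliser: lay the plugger (the thick-handled instrument with two short bent ends) into the empty middle notches of the two rails and let go of it, then swing the lid gently down. Press the front of the lid down against its springy seal and, while it is held down, push the latch on it to the left, as far as it goes, so that the lid stays locked shut when you let go; do not force the cassette, and leave the other things where they are.

Things in the scene. Friction and masses are not known exactly. Their poses are not given: they have to be found in the camera images.
- cassette: Stainless instrument cassette, fixed on the worktop: tray 150 mm deep (x) by 180 mm wide (y), rim 24 mm high, floor at z = 6 mm. Origin: centre of its underside; x towards the hinge (back) and along the instruments, -x towards the latch (front), y along the hinge, z up. A mirror and an excavator already lie in its outer notches, at y = +48 and -48 mm (fixed; handles' tops at about z = 23 mm).
- notch_seat (a point): Where the middle of the plugger's handle belongs, pointing along x: half-way between the two empty middle notches, 20 mm above the cassette's underside. Axes as the cassette's. The notches are in two grey silicone rails along y, 8 mm thick, at x = -28 and +28 mm, tops at z = 26 mm; each notch is 11 mm wide, its mouth flared to 17 mm, its floor at z = 16 mm.
- plugger_mid (a point): Middle of the plugger's handle, on its axis, 4 mm above the worktop while it lies there. Double-ended plugger, 123 mm long over all, 15 to 31 g; lies loose on the worktop; the handle is 8 mm thick and 80 mm long, along this point's y axis. It may lie in the notches either way round.
- hinge_line (a point): Mid-point of the lid's hinge axis, at (79, 0, 26) mm in the cassette's frame; the axis runs along the cassette's y. The lid is a 150 x 180 mm flat steel pan whose outer face lies 10 mm outward of the hinge axis (at z = 36 mm when shut). The hinge is stiff (about 0.3 N m), so the lid stays where it is left until it is pushed.
- lid (a joint): Lid angle, rad: 0 = fully shut, 1.57 = upright, growing as it opens up and back; at the start it stands open at 1.6 to 1.8. Lowered, it comes to rest on the springy seal at about 0.05. Pressing it fully shut takes about 10 N on the latch plate, then it meets a hard stop; it springs up again when let go unless latched.
- lid_free_edge (a point): Middle of the lid's free edge, 154 mm from the hinge axis: the topmost part of the open lid; at (-75, 0, 34.5) mm in the cassette's frame when shut. With an instrument on top of the rails instead of in the notches the lid cannot shut.
- seal_top (a point): Middle of the top of the grey silicone seal along the tray's front rim: 150 mm long, stands 7 mm proud of the rim and yields straight down under the lid (spring about 0.9 N/mm, 3 N at first touch, 9 N when flush).
- latch (a joint): Travel of the slide latch on the lid, m: 0 = open, 0.014 = locked, moving along the cassette's +y. Friction 1 to 2 N; stays where left. Its claws pass under the keepers on the tray only while the front of the lid is pressed to within about 2 mm of shut; from about 4 mm up the keepers block it. Slid over before the lid is down, it keeps the lid from shutting.
- latch_pad (a point): Centre of the flat top of the latch plate, at the front of the lid, where a finger presses; moves with lid and latch. Plate 38 mm (x) by 60 mm (y), top 3 mm above the lid. Across it stands a rib to push against, 11 mm high, 6 mm thick, its face 22 mm from this point towards +y. Flat plate elsewhere: 30 mm towards -y, 17 mm front and back. Claws stand 13 mm past the lid edge.
- spatula: Bystander: slender flat-ended steel spatula, 149 mm long, lying beyond the explorer. Origin: on the worktop under its middle.
- small_jar: Bystander: small screw jar, 31 mm across and 32 mm high, standing to the right of the cassette. Origin: centre of its underside.
- explorer: Bystander: thin steel explorer with a curved tip, 150 mm long, lying beside the plugger on its right. Origin: on the worktop under its middle.
Mind the look-alikes: they are no part of the job. Leave any turquoise look-alike of the part that bears plugger_mid alone.

How it is judged (in metres and radians):
On the way:
1. the plugger lies in the middle notches of both rails, let go, with the lid still open (z of plugger_mid in the frame of notch_seat between -0.002 and 0.002 m and y of plugger_mid in the frame of notch_seat between -0.003 and 0.003 m and x of plugger_mid in the frame of notch_seat between -0.008 and 0.008 m and angle between the y axis of plugger_mid and the x axis of cassette, either way round below 0.08 rad and contact force between the fingers and plugger below 0.05 N and value of joint lid above 1 rad), for 0.2 s.
At the end, for the whole second after the job is handed in: The lid is locked shut by its latch (lid below 0.022 rad, latch slid at least 9 of its 14 mm), at rest with nothing holding it, and the plugger lies in the middle notches of both rails (middle of its handle within 3 mm across, 8 mm along and 2 mm in height of the seat, parallel within 0.08 rad) (value of joint lid below 0.022 rad and value of joint latch above 0.009 m and velocity of joint lid between -0.05 and 0.05 rad/s and z of plugger_mid in the frame of notch_seat between -0.002 and 0.002 m and y of plugger_mid in the frame of notch_seat between -0.003 and 0.003 m and x of plugger_mid in the frame of notch_seat between -0.008 and 0.008 m and angle between the y axis of plugger_mid and the x axis of cassette, either way round below 0.08 rad); the robot touches nothing.
It fails at once if the lid is slammed (faster than 3 rad/s) (velocity of joint lid below -3 rad/s).
It fails at once if the cassette, its lid or latch is forced (more than 45 N) (contact force between any of the fingers, the arm and cassette above 45 N).
It fails at once if the explorer, the spatula or the small jar is moved by more than 20 mm (distance of any of explorer, spatula, small_jar from where it was at the start of the episode above 0.02 m).
It also fails if it takes over 61 s, if anything falls off the work surface, if the arm or the gripper's body presses on something with over 40 N, if the wrist force passes 120 N, or if a joint passes its speed limit or range.

### The arm

A 6-joint arm with a two-finger parallel gripper is mounted at the origin on a cart in front of the work surface, level with it; the furniture and walls round the work are solid. World frame = base frame: x ahead of the robot, y to its left, z up, the work surface at z = 0. Lengths are in m, angles in degrees, forces in N, time in s.
With the tool pointing down it reaches from about 0.375 to 0.925 m from the base axis. Payload 5.7 kg.
Tool frame: the origin (TCP) lies at the centre of the arm's flange, where the gripper is bolted on; the fingertips stand 173 mm ahead of it and the grasp point (between the pads) lies 155 mm ahead of it (r.grip_depth is the distance from the TCP to the grasp point, in m); z points along the fingers, y is the line along which they close (so a half turn about z gives the same grasp; the last joint's range is limited). The gripper opens to 85 mm and grips with 20 to 120 N. Pads are 22 mm wide; open, the fingers measure 114 mm over their backs; the gripper's body (76 mm by 85 mm) begins 54 mm behind the grasp point. The pads swing forward as they close: fully open they stand 13 mm farther back than shut.
Start: joints at [68.749, 20.558, 86.54, -0, 72.909, -6.595], TCP at [0.152, 0.58, 0.405] pointing down, gripper open.
Joint ranges: [-170.27, 170.27], [-57.76, 135], [12.27, 136.19], [-55.21, 235.2], [11.17, 155.16], [-170.74, 170.74]. Speed limits (degrees/s): [136.94, 136.94, 180, 180, 180, 180].

### API

Orientations are given as [roll, pitch, yaw] about the fixed x, y, z axes, in that order (R = Rz(yaw) Ry(pitch) Rx(roll)).
In Python, from plant import r gives the robot as it stands. The module is installed in compiled form; this text tells all that it offers. Calls block until the motion is done:
- r.move_ptp(position, orientation): joint-space move of the TCP to a pose.
- r.movel(position, attitude=None, velocity=0.15): straight line of the TCP; attitude=None keeps the orientation; velocity is the mean speed in m/s.
- r.move_j(angles): joint-space move.
- r.move_gripper(opening): opening from 0.0 (shut) to 1.0 (fully open); the grip force is fixed at half the most; returns when the fingers have stopped.
- r.wait(seconds).
- r.inverse_kinematics(position, orientation): joint angles nearest the present ones, or None.
- r.get_state(): the state.
- r.read_camera(name): name is "side" or "top" or "wrist"; returns the picture (384x512x3 uint8, red, green, blue); there is no depth.
- r.camera_params(name): a dict with "mtx" (3x3 intrinsics, pixels), "camera_from_world" (4x4, takes a point from world to camera coordinates); the wrist camera has in their place "mount" (4x4, takes a point from camera to tool coordinates, whose origin is the TCP and whose axes are the flange's). Camera axes: x right, y up, looking along -z (the intrinsics and any distortion apply to the point x, -y, -z); pixel columns grow to the right and rows downward; lengths in m; the calibration is good to about 2 mm. The wrist camera is an equidistant fisheye: a pixel r from the principal point sees the ray r / f radians off the axis. A picture is of the moment at which its call begins: read the wrist's pose just before it. camera_params takes no time and is no camera call.
A pose or a line that the arm cannot do raises r.Unreachable and nothing moves.
- r.finish_job(): hands the job in; it is judged then, once.
The state is a dict: "clock": time; "joint_pos": joint angles; "dq": joint speeds; "effort": joint torques, N m; "tool_pos": TCP position; "eef_rot": TCP orientation; "contact_force": force on the tool from outside, world axes, zero at the start; "torque": the same for the moment, N m; "gripper_width": opening from 0.0 (shut) to 1.0 (fully open); "gripper_force": force on a finger pad.
Only numpy, scipy, OpenCV 4.12 (cv2) and the standard library are available. Lean on these libraries where they do the work, as an engineer would, in place of code of your own. Each camera call takes 0.05 s, during which the arm holds its last target. There are 200 camera calls.

## Working session

There is one attempt and no reset: what is moved stays moved. The work goes in short steps, each a Python script; the robot and the scene stay as the last script left them, time stands still between calls to the robot, and variables do not carry over. Pictures are saved under pics/ and viewed, at most 10 in all, crops included, and the job is handed in when it is done.

```bash
mkdir -p pics
python3 - <<'E'
from plant import r
import cv2,numpy as np
for n in ("top","side"):
    im=r.read_camera(n); cv2.imwrite(f"pics/{n}0.png",cv2.resize(im[:,:,::-1],(800,600),interpolation=cv2.INTER_CUBIC)); p=r.camera_params(n); print(n,{k:np.round(v,4).tolist() if not isinstance(v,str) else v for k,v in p.items()})
p=r.camera_params("wrist");print({k:np.round(v,4).tolist() for k,v in p.items()}); print(r.get_state())
E
```

```text
top {'mtx': [[372.7178, 0.0, 259.1686], [0.0, 372.7178, 197.6587], [0.0, 0.0, 1.0]], 'camera_from_world': [[-0.0251, -0.9997, 0.0027, -0.0786], [0.9893, -0.0244, 0.1436, -0.5033], [-0.1435, 0.0062, 0.9896, -0.841], [0.0, 0.0, 0.0, 1.0]]}
side {'mtx': [[410.0368, 0.0, 255.3884], [0.0, 410.0368, 185.104], [0.0, 0.0, 1.0]], 'camera_from_world': [[0.8619, -0.5068, -0.0153, -0.4685], [0.2459, 0.3914, 0.8867, -0.1671], [-0.4434, -0.7681, 0.462, -1.0185], [0.0, 0.0, 0.0, 1.0]]}
{'mtx': [[297.3186, 0.0, 256.7308], [0.0, 297.3186, 187.2659], [0.0, 0.0, 1.0]], 'mount': [[0.001, 0.9519, 0.3063, 0.0778], [1.0, -0.0008, -0.0007, -0.001], [-0.0004, 0.3063, -0.9519, 0.0317], [0.0, 0.0, 0.0, 1.0]]}
{'clock': 0.1, 'joint_pos': array([ 6.87497881e+01,  2.05939784e+01,  8.65933592e+01,  9.87662537e-04,
        7.29075676e+01, -6.59425005e+00]), 'dq': array([ 0.17428806, -0.05468767, -0.19231527,  0.06278249,  0.10628286,
        0.09927201]), 'effort': array([-3.69958379e-04, -5.28649342e+01, -2.79349297e+01, -1.17963268e-04,
        4.90900304e-03, -3.17503668e-05]), 'tool_pos': array([0.15168897, 0.58017199, 0.40393182]), 'eef_rot': array([-1.79905831e+02, -1.18359860e-02,  1.65343737e+02]), 'contact_force': array([ 0.64514743, -0.32063907,  0.64685183]), 'torque': array([-0.01236181, -0.02975406,  0.02255212]), 'gripper_force': 0.0, 'gripper_width': 1.0020033432030333}
```

View pics/top0.png

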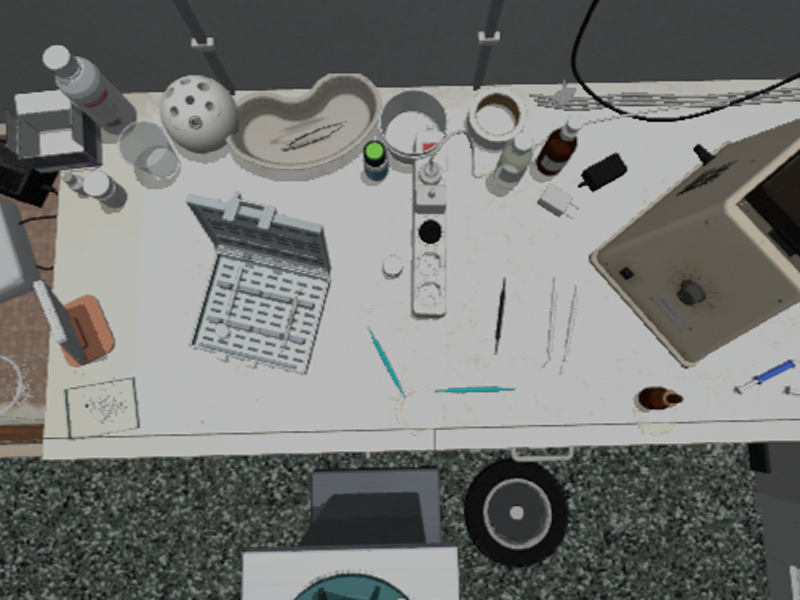

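View pics/side0.png

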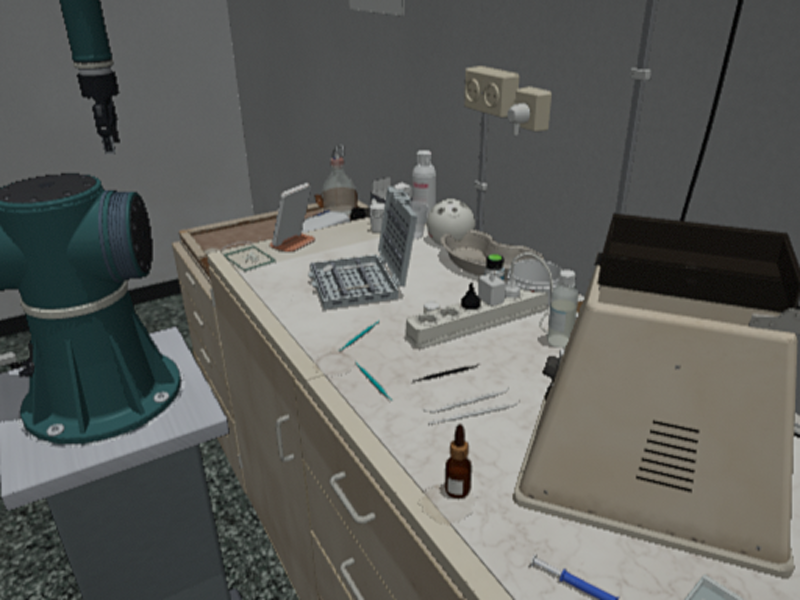

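The black instrument at (500,315) is the plugger (two turquoise look-alikes at (385,360) and (475,389)). The cassette's rim corners are near (192,345), (305,372), (329,278) and (216,252), and its lid is open at the back.

```bash
cat > h.py <<'E'
from plant import r
import cv2,numpy as np
from scipy.spatial.transform import Rotation as Ro
def ray_fixed(n,uv):
    p=r.camera_params(n);K=np.array(p["mtx"]);T=np.linalg.inv(p["camera_from_world"])
    a=(np.array(uv,float)-K[:2,2])/K[0,0]
    return T[:3,3],T[:3,:3]@np.array([a[0],-a[1],-1])
def Ttool(s):
    T=np.eye(4);T[:3,:3]=Ro.from_euler('xyz',s["eef_rot"],degrees=True).as_matrix();T[:3,3]=s["tool_pos"];return T
def ray_wrist(T,uv):
    p=r.camera_params("wrist");K=np.array(p["mtx"]);M=T@np.array(p["mount"])
    d=np.array(uv,float)-K[:2,2];th=np.hypot(*d)/K[0,0];u=d/max(np.hypot(*d),1e-9)
    return M[:3,3],M[:3,:3]@np.array([np.sin(th)*u[0],-np.sin(th)*u[1],-np.cos(th)])
def at_z(ray,z): o,d=ray;return o+d*(z-o[2])/d[2]
def snap(name,undist=None):
    s=r.get_state();im=r.read_camera("wrist");T=Ttool(s);np.save(f"pics/{name}.npy",T);cv2.imwrite(f"pics/{name}_raw.png",im[:,:,::-1])
    return T,im[:,:,::-1]
E
python3 - <<'E'
from h import *
f=lambda u,v,z:at_z(ray_fixed("top",(u*.64,v*.64)),z)
c=[f(*p,.024) for p in((192,345),(305,372),(329,278),(216,252))]
print(np.round(c,4)); print([np.linalg.norm(c[i]-c[(i+1)%4]).round(4) for i in range(4)],np.mean(c,0))
d=c[3]-c[0]+c[2]-c[1];print(np.degrees(np.arctan2(d[1],d[0])))
a,b=f(505,280,.004),f(497,353,.004);print(a,b,np.linalg.norm(a-b),(a+b)/2,np.degrees(np.arctan2(*(a-b)[1::-1])))
E
```

```text
[[0.4557 0.2323 0.024 ]
 [0.4107 0.0614 0.024 ]
 [0.5538 0.0245 0.024 ]
 [0.5991 0.1991 0.024 ]]
[np.float64(0.1766), np.float64(0.1478), np.float64(0.1804), np.float64(0.1473)] [0.50483847 0.12932592 0.024     ]
-13.757934177689698
[ 0.54786674 -0.25004079  0.004     ] [ 0.43336495 -0.23194677  0.004     ] 0.11592262481873664 [ 0.49061585 -0.24099378  0.004     ] -8.979845766884232
```

Run:
```python
from h import *
r.move_ptp([0.475,0.137,0.35],[180,0,166]); r.wait(.3); T,a=snap("cas")
r.move_ptp([0.49,-0.241,0.30],[180,0,171]); r.wait(.3); T2,b=snap("plu")
print(r.get_state()["clock"],T[:3,3],T2[:3,3])
cv2.imwrite("pics/cas.png",cv2.resize(a,(800,600),interpolation=cv2.INTER_CUBIC));cv2.imwrite("pics/plu.png",cv2.resize(b,(800,600),interpolation=cv2.INTER_CUBIC))
```

```text
4.2167 [0.47492478 0.13745188 0.35003042] [ 0.49026582 -0.24028298  0.30015915]
```

View pics/cas.png

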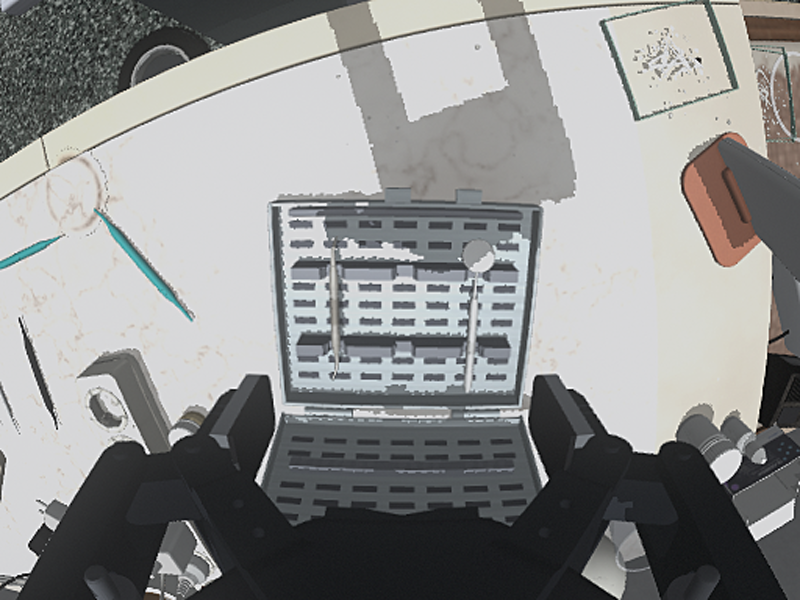

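View pics/plu.png

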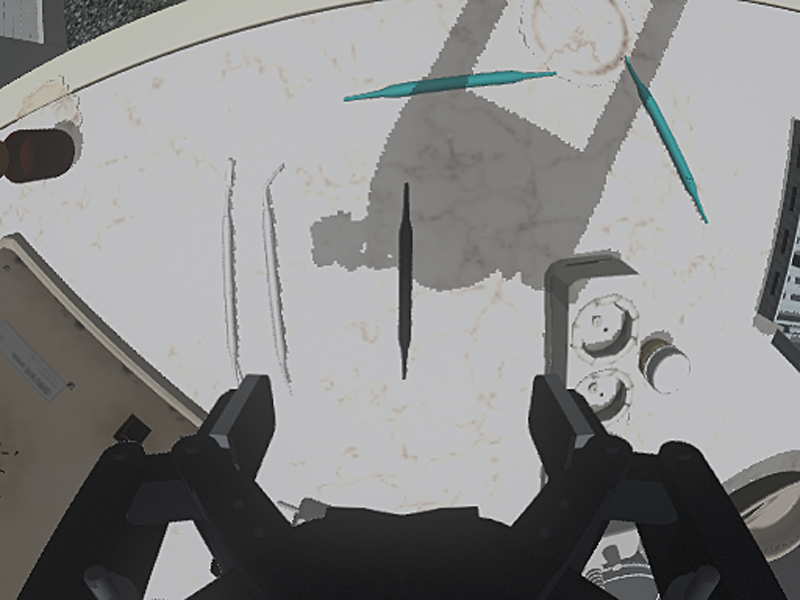

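The wrist views show the middle notches at about (404,270) and (404,347), and the plugger running vertically from (406,183) to (404,380). I'll enlarge both.

Run:
```python
from h import *
a=cv2.imread("pics/cas_raw.png")[115:275,160:360];b=cv2.imread("pics/plu_raw.png")[105:255,220:300]
A=cv2.resize(a,None,fx=2.6,fy=2.6,interpolation=cv2.INTER_CUBIC);B=cv2.resize(b,None,fx=3,fy=3,interpolation=cv2.INTER_CUBIC)
o=np.zeros((450,770,3),np.uint8);o[:416,:520]=A;o[:450,530:]=B;cv2.imwrite("pics/crop.png",o)
# plugger dark mask
g=cv2.imread("pics/plu_raw.png").max(2);m=np.zeros_like(g);m[112:246,250:270]=(g[112:246,250:270]<70)
for v in range(112,246,6):
    u=np.where(m[v])[0]; print(v,u.mean().round(1) if len(u) else None,len(u),end='; ')
```

```text
112 None 0; 118 259.5 2; 124 259.5 2; 130 260.0 3; 136 259.5 4; 142 259.0 5; 148 259.5 8; 154 259.5 8; 160 259.5 8; 166 259.5 8; 172 259.0 7; 178 259.0 7; 184 259.5 8; 190 259.0 7; 196 259.0 7; 202 259.0 7; 208 259.0 7; 214 259.0 7; 220 258.5 6; 226 259.0 3; 232 258.5 2; 238 258.5 2; 244 None 0;
```

View pics/crop.png

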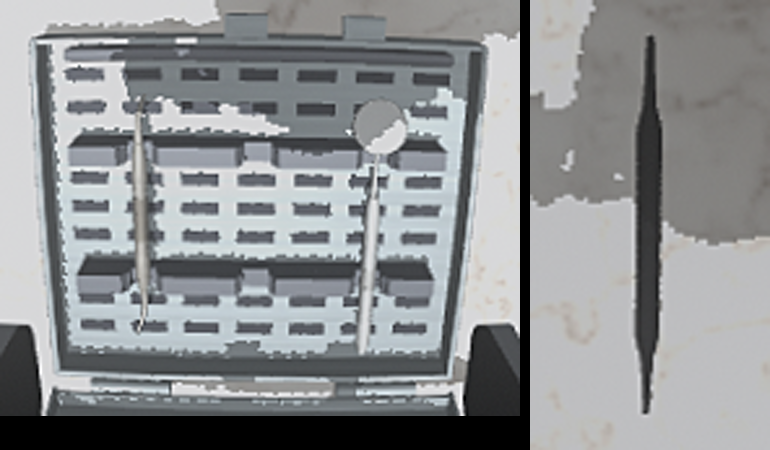

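Run:
```python
from h import *
T=np.load("pics/cas.npy");c=lambda u,v,z:at_z(ray_wrist(T,(160+u/2.6,115+v/2.6)),z)
n1,n2=c(258.5,153,.016),c(257.5,280,.016);print("notch",n1,n2,np.linalg.norm(n1-n2),(n1+n2)/2,np.degrees(np.arctan2(*(n2-n1)[1::-1])))
k=[c(*p,.024) for p in((33,40),(487,45),(453,374),(55,372))];print(np.round(k,4),[np.linalg.norm(k[i]-k[(i+1)%4]).round(4) for i in range(4)],np.mean(k,0))
d=k[2]-k[1]+k[3]-k[0];print(np.degrees(np.arctan2(d[1],d[0]))); d=k[1]-k[0]+k[2]-k[3];print(np.degrees(np.arctan2(d[1],d[0]))-90)
# rail end points top z=.026: rear rail lower-left/right corners
e=[c(*p,.026) for p in((78,291),(432,294),(70,165),(447,165))];print(np.round(e,4),np.mean(e,0),[np.degrees(np.arctan2(*(e[i+1]-e[i])[1::-1]))-90 for i in(0,2)])
T=np.load("pics/plu.npy");q=lambda u,v:at_z(ray_wrist(T,(u,v)),.004)
for s in(((259.5,117.3),(258.5,242.3)),((259.4,143),(258.8,219.5))):
    a,b=q(*s[0]),q(*s[1]);print(a,b,np.linalg.norm(a-b),(a+b)/2,np.degrees(np.arctan2(*(b-a)[1::-1])))
```

```text
notch [0.47976844 0.13826795 0.016     ] [0.53444884 0.12446981 0.016     ] 0.0563944518302612 [0.50710864 0.13136888 0.016     ] -14.162441362871087
[[0.4115 0.0642 0.024 ]
 [0.4559 0.2367 0.024 ]
 [0.5993 0.2001 0.024 ]
 [0.5547 0.0251 0.024 ]] [np.float64(0.1781), np.float64(0.1479), np.float64(0.1806), np.float64(0.1484)] [0.50533979 0.13151807 0.024     ]
-14.796190285119456
-14.37301593094513
[[0.5174 0.0501 0.026 ]
 [0.555  0.196  0.026 ]
 [0.4635 0.0644 0.026 ]
 [0.4999 0.2114 0.026 ]] [0.50895483 0.13046458 0.026     ] [np.float64(-14.47624485766805), np.float64(-13.893527431486476)]
[ 0.43344079 -0.22987364  0.004     ] [ 0.55497145 -0.24952216  0.004     ] 0.12310876307740269 [ 0.49420612 -0.2396979   0.004     ] -9.183846311444224
[ 0.45635575 -0.2335021   0.004     ] [ 0.53007683 -0.24540098  0.004     ] 0.07467517208017113 [ 0.49321629 -0.23945154  0.004     ] -9.168694258094577
```

Run:
```python
from h import *
P=[0.4937,-0.2396]; o=[180,0,170.8]
r.move_gripper(0.45)
r.movel([*P,0.21],o,0.2); r.movel([*P,0.1742],o,0.06)
f0=r.get_state()["contact_force"]; r.move_gripper(0.0); s=r.get_state(); print(f0,s["contact_force"],s["gripper_width"],s["gripper_force"],s["tool_pos"])
r.movel([*P,0.30],o,0.2); s=r.get_state();print(s["gripper_width"],s["gripper_force"],s["clock"])
r.move_ptp([0.5055,0.1312,0.30],[180,0,165.7]); r.wait(.2)
T,a=snap("held"); print(T[:3,3],r.get_state()["clock"])
cv2.imwrite("pics/held.png",cv2.resize(a[100:340,130:386],(800,600*1) if 0 else (640,600),interpolation=cv2.INTER_CUBIC))
```

```text
[ 0.27687113  0.53792425 -0.08763424] [-0.41145742 -0.16665491  5.68040944] 0.06707024077507001 59.2106956243515 [ 0.49384412 -0.23968324  0.17469186]
0.0686856898674959 58.706801533699036 7.2583
[0.50587441 0.13023825 0.29999785] 8.8917
```

View pics/held.png

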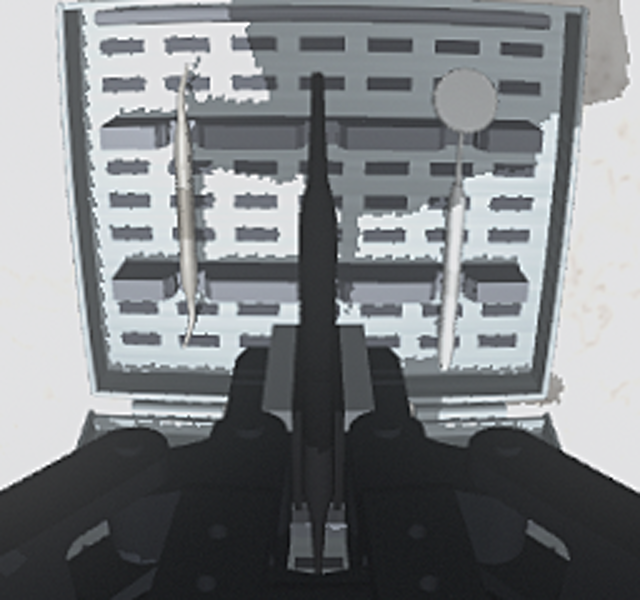

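The plugger is held straight and centred, with its front tip at (317,75) and its rear tip at (320,572). It lines up with the middle notches, so I'll lower it.

Run:
```python
from h import *
T=np.load("pics/held.npy");Ti=np.linalg.inv(T)
xs=[]
for p in((317,75),(320,572)):
    w=at_z(ray_wrist(T,(130+p[0]/2.5,100+p[1]/2.5)),T[2,3]-.1707); l=Ti@np.r_[w,1];xs.append(l[0]);print(l)
off=np.mean(xs);print("off",off)
if abs(off)>.008: off=0
yaw=165.7;ux=np.array([np.cos(np.radians(yaw)),np.sin(np.radians(yaw))])
P=np.array([0.5055,0.1312])-off*ux; o=[180,0,yaw]
r.movel([*P,0.225],o,0.15); r.wait(.3)
s=r.get_state();print(s["tool_pos"],s["eef_rot"],s["contact_force"])
for z in(.205,.198,.194,.1915):
    r.movel([*P,z],o,0.04); r.wait(.1); s=r.get_state();print(z,s["tool_pos"],s["contact_force"].round(2))
    if abs(s["contact_force"][2])>6: break
r.move_gripper(.3); s=r.get_state();print(s["contact_force"])
r.movel([*P,0.30],o,0.15); r.wait(.2);T,a=snap("placed");print(r.get_state()["clock"])
cv2.imwrite("pics/placed.png",cv2.resize(a[100:290,150:370],(694,600),interpolation=cv2.INTER_CUBIC))
```

```text
[ 6.12660113e-02 -9.39586163e-04  1.70689230e-01  1.00000000e+00]
[-6.16807408e-02 -4.19461916e-05  1.70710906e-01  1.00000000e+00]
off -0.0002073647854840821
[0.50563858 0.13132206 0.22578632] [1.79967790e+02 8.52085369e-02 1.65704601e+02] [-0.51236166 -0.50279154 -0.19366691]
0.205 [0.50542311 0.13126217 0.20506962] [ 0.25  0.14 -1.54]
0.198 [0.50528038 0.13124282 0.19794942] [-0.22  0.34 -0.29]
0.194 [0.50526633 0.13125485 0.19392367] [-0.13  1.28 -0.07]
0.1915 [0.50531895 0.13124325 0.19149276] [-0.02 -0.91 -0.08]
[-0.26689706 -0.2576152   0.02408731]
13.1667
```

View pics/placed.png

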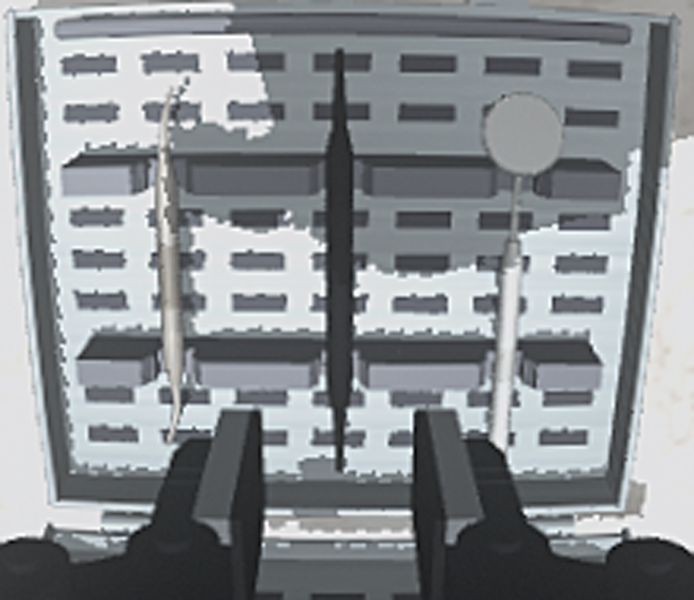

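The plugger is seated in both middle notches and released. Next I lower the lid with the closed fingertips on its outer face, clear of the latch (y = -58 mm).

```bash
cat >> h.py <<'E'
C=np.array([0.5055,0.1312]);YAW=-14.3;O=[180,0,165.7];TIP=.174
def W(x,y,z):
    a=np.radians(YAW);return [C[0]+x*np.cos(a)-y*np.sin(a),C[1]+x*np.sin(a)+y*np.cos(a),z+TIP]
E
python3 - <<'E'
from h import *
y=-.058
r.move_gripper(0)
r.movel(W(0,y,.225),O,.25); r.movel(W(.150,y,.225),O,.25); r.movel(W(.150,y,.156),O,.15)
f0=r.get_state()["contact_force"];print(f0,r.get_state()["clock"])
R=.130;pt=lambda t:(.079-R*np.cos(t)+.010*np.sin(t)+.011,.026+R*np.sin(t)+.010*np.cos(t))
x,z=pt(1.45); ok=True
for xx in np.linspace(.150,x,5)[1:]:
    r.movel(W(xx,y,z),O,.06);print((r.get_state()["contact_force"]-f0).round(1),end=' ')
for t in np.arange(1.33,.05,-.126):
    x,z=pt(t); r.movel(W(x,y,z),O,.09); s=r.get_state(); f=s["contact_force"]-f0; print(round(t,2),f.round(1))
    if np.linalg.norm(f)>20: print("stop");break
s=r.get_state();print(s["tool_pos"],W(x,y,z),s["clock"])
r.movel(W(x,y,.12),O,.2); r.movel(W(-.07,0,.16),O,.25); r.wait(.2);T,a=snap("lid");print(r.get_state()["clock"])
cv2.imwrite("pics/lid.png",cv2.resize(a[40:,60:452],(784,688))[:600])
E
```

```text
[1.05597585 0.08612288 0.17668007] 15.5
[-0.4 -0.6  0.5] [-0.8  1.  -0.3] [-1.8  0.4 -0.3] [-2.  -0.  -0.1] 1.33 [-1.1  0.  -0.1]
1.2 [-0.8 -0.5 -0.2]
1.08 [-1.6 -0.1  0.4]
0.95 [-0.7  0.5  0.2]
0.83 [-2.  -0.3  0.5]
0.7 [-1.2  0.1  0.1]
0.57 [-0.6 -0.9 -0.1]
0.45 [-0.3  0.1 -0.3]
0.32 [-1.3 -0.3  0.5]
0.2 [-1.2 -0.1  0.1]
0.07 [-0.1  0.5  0.2]
[0.4534217  0.08461408 0.21914076] [np.float64(0.4533996907060025), np.float64(0.08462565287736966), np.float64(0.2190680801564122)] 20.8583
22.0917
```

View pics/lid.png

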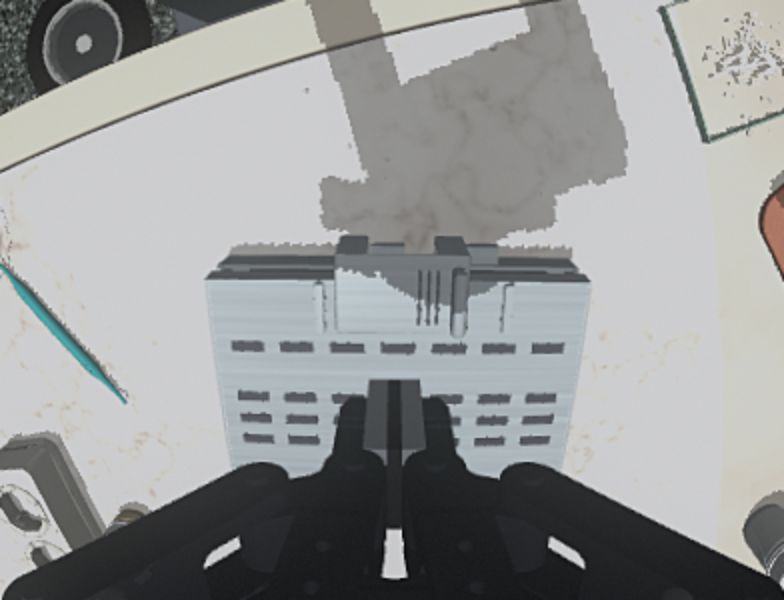

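The lid is resting down at about 0.07 rad. The latch plate spans (335,256) to (464,331), with its rib at about x = 460.

Run:
```python
from h import *
T=np.load("pics/lid.npy");a=np.radians(YAW);Ri=np.array([[np.cos(a),np.sin(a)],[-np.sin(a),np.cos(a)]])
for n,p,z in(("FR",(335,256),.048),("BR",(335,332),.045),("ribtopF",(452,267),.059),("ribtopB",(453,335),.056),("ribtopFl",(467,267),.059),("lidFR",(207,280),.045),("lidFL",(590,282),.045),("clawR",(336,238),.045),("clawL",(470,238),.045)):
    w=at_z(ray_wrist(T,(p[0]/2+60,p[1]/2+40)),z);print(n,(Ri@(w[:2]-C)*1000).round(1))
```

```text
FR [-84.8 -27.7]
BR [-47.8 -29.1]
ribtopF [-82.8  22.8]
ribtopB [-50.7  24.6]
ribtopFl [-82.8  29.3]
lidFR [-73.1 -88.5]
lidFL [-72.2  89.7]
clawR [-92.3 -27.3]
clawL [-92.3  32. ]
```

Run:
```python
from h import *
a=np.radians(YAW);Ri=np.array([[np.cos(a),np.sin(a)],[-np.sin(a),np.cos(a)]])
X=-.066;Y=0.
r.movel(W(X,Y,.07),O,.2); r.wait(.3); f0=r.get_state()["contact_force"]
def st():
    s=r.get_state();f=s["contact_force"]-f0;p=Ri@(s["tool_pos"][:2]-C)*1000
    return np.r_[Ri@f[:2],f[2]].round(1),p.round(1),round((s["tool_pos"][2]-TIP)*1000,2)
z=.052
r.movel(W(X,Y,z),O,.05)
while z>.031:
    z-=.001; r.movel(W(X,Y,z),O,.02); r.wait(.06); q=st(); print(round(z*1000,1),*q)
    if q[0][2]>15: break
print("slide",r.get_state()["clock"])
y=Y
while y<.032:
    y+=.002; r.movel(W(X,y,z),O,.02); r.wait(.05); q=st(); print(round(y*1000),*q)
    if q[0][2]>26: z+=.0005
    if q[0][2]<11: z-=.0003
    if abs(q[0][1])>20: break
print(r.get_state()["clock"])
```

```text
51.0 [ 0.5  0.6 -0.8] [-65.9   0. ] 51.13
50.0 [ 1.2  0.9 -0.5] [-66.  -0.] 50.01
49.0 [-0.7 -0.4  0. ] [-66.   0.] 48.97
48.0 [-0.2 -0.9 -0.2] [-66.  -0.] 47.96
47.0 [ 0.3 -0.1  0.6] [-66.  -0.] 46.98
46.0 [-0.2  0.4 -0.4] [-66.   0.] 46.01
45.0 [-0.2  0.5  1.8] [-66.  -0.] 45.01
44.0 [-1.3  0.5  3.2] [-66.1  -0. ] 43.99
43.0 [-1.9  0.4  3.8] [-66.2  -0. ] 42.94
42.0 [-3.   1.5  4.9] [-66.3  -0. ] 41.95
41.0 [-3.6  0.9  6.2] [-66.3  -0. ] 40.96
40.0 [-3.4  1.9  6.8] [-66.4  -0.1] 39.99
39.0 [-4.8  1.4  6. ] [-66.5  -0.1] 39.02
38.0 [-5.   1.2 10.6] [-66.5  -0.1] 38.28
37.0 [-5.9 -0.1 19.1] [-66.6  -0. ] 37.83
slide 28.125
2 [-6.1  0.8 18.8] [-66.6   1.9] 37.83
4 [-6.  -0.3 19.7] [-66.6   4. ] 37.85
6 [-6.4  0.2 19.2] [-66.6   5.9] 37.85
8 [-6.2 -1.2 19.7] [-66.5   7.9] 37.86
10 [-5.3 -0.7 18.9] [-66.5   9.9] 37.86
12 [-5.8 -0.2 19.1] [-66.5  12. ] 37.87
14 [-5.1 -5.1 19.3] [-66.5  13.2] 37.83
16 [ -3.2 -11.1  20.8] [-66.4  14.5] 37.78
18 [ -2.2 -12.8  19.7] [-66.4  16.3] 37.77
20 [ -2.4 -12.9  20.4] [-66.3  18.2] 37.81
22 [ -1.1 -12.9  20.5] [-66.2  20.1] 37.79
24 [ -0.4 -13.8  21.4] [-66.1  22.1] 37.8
26 [ -1.5 -13.3  19.6] [-66.1  24.2] 37.81
28 [  0.8 -18.2  20.7] [-66.1  25.6] 37.74
30 [  2.2 -23.8  22.5] [-66.1  26.6] 37.69
32.625
```

Run:
```python
from h import *
r.movel(W(-.066,.0285,.040),O,.03); r.movel(W(-.066,.027,.07),O,.1); r.movel(W(-.07,0,.16),O,.2); r.wait(.3);T,a=snap("end");print(r.get_state()["clock"],r.get_state()["contact_force"])
cv2.imwrite("pics/end.png",cv2.resize(a[40:,60:452],(784,688))[:600])
```

```text
34.3 [-0.41001914  1.4646082  -0.52442679]
```

View pics/end.png

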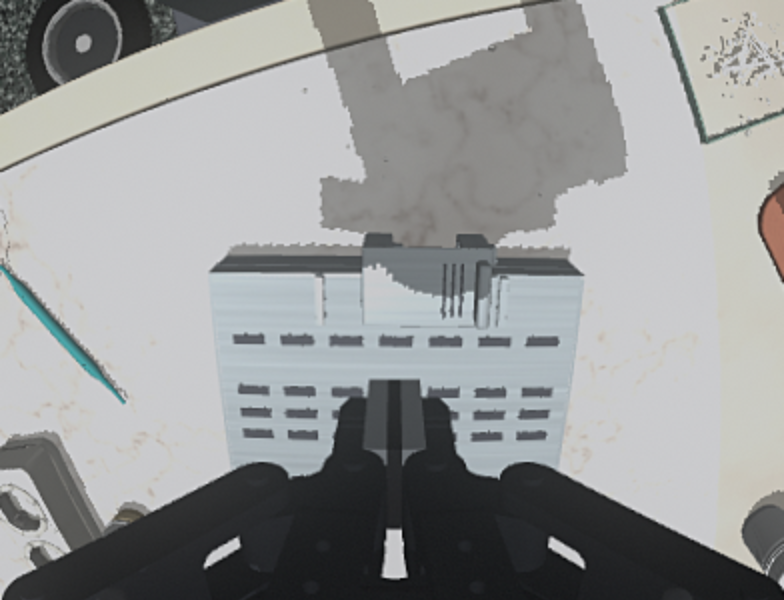

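The plate moved from x = 335 to 362 px, about 13 mm. The lid sits lower than before with nothing holding it, so it is locked.

```bash
python3 -c "
from plant import r
print(r.finish_job())"
```

```text
the job is handed in; nothing more can be done
None
```

The job is handed in: the plugger lay in both middle notches before the lid came down, and the lid is latched shut with the latch about 13 mm over of its 14; `finish_job()` gave no verdict.

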